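# Take the deep bin off its keyhole studs

## Task

Two steel bins hang on the low board by keyhole slots. Take down the deep one: raise it until the stud heads stand in the wide ends of its slots, draw it straight off the studs, and set it down upright in the middle of the black rubber mat, keeping the grinding wheel inside it. Lower it all the way before letting go, and leave the shallow bin hanging.

Things in the scene. Friction and masses are not known exactly. Their poses are not given: they have to be found in the camera images.
- board: fixed upright wooden board, 380 mm wide (y), 190 mm high, 20 mm thick. Origin: at the bench, middle of its studded face; +x points straight out of that face, away from the robot; y along the board, z up. Two pairs of studs, each carrying one bin, centred at y = -100 and +100 mm; which bin hangs where varies.
- studs (a point): point on the board's face midway between all four steel studs, 175 mm above the bench; board's axes. Studs at y = -140, -60, +60, +140 mm: neck 8 mm dia, 8 mm long, then a flat head 18 mm dia, 5 mm thick, so each stands 13 mm out.
- deep_rim (a point): the deep bin's grip: centre of the stiff rim along the top of its back plate, 140 mm long (y), 35 mm high, 10 mm thick (x). While hung the rim's lower edge is 26 mm above the board's top, so it can be pinched from above across its thickness. x points from back plate to tray front (out of the board while hung), z up. It is 172.5 mm above the bin's underside.
- deep_keyholes (a point): point on the back face of the deep bin's plate midway between the wide ends of its two keyholes, 84 mm above its underside; keyholes at y = -40 and +40 mm, 28 mm wide ends below, 11 mm narrow slots above. While hung it is 30 mm below the stud centres: raise the bin 30 mm (+-4 mm), then draw it at least 20 mm along the board's +x. Plate 6 mm thick.
- deep_base (a point): centre of the deep bin's underside, 45 mm ahead (x) of the rim centre and 172.5 mm below it; same axes; hangs 61 mm above the bench. The loose grey steel bin (about 0.3 kg) has a back plate 140 mm wide and 190 mm high and, at its foot, an open tray 100 mm deep (x, from the plate's back face) and 55 mm high.
- shallow_rim (a point): centre of the top rim of the other, shallow bin, which must stay hanging: same back plate, rim and keyholes, but its tray is only 45 mm deep and 40 mm high.
- wheel_center (a point): centre of a loose brown cup grinding wheel, 76 mm dia, 22 mm high, about 0.11 kg, lying in the deep bin's tray (floor 4 mm thick); it must stay there.
- mat_top (a point): centre of the top face of the fixed square black rubber mat, 200 by 200 mm, 5 mm thick, flat on the bench to the left or the right of the board; z up.
Things that resemble listed ones, but are neither listed nor needed, are in the scene too. What is shaped like the part that bears deep_rim but orange or yellow is not meant. There is more than one size of the part that bears wheel_center; the job needs the smaller.

How it is judged:
On the way, in this order (a step that is already met when the one before it is completed fails the run):
1. the deep bin is raised on its studs to the wide ends of its slots (z of deep_base in the frame of board above 0.081 m and x of deep_base in the frame of board below 0.061 m), for 0.02 s.
2. the deep bin is drawn off its studs, clear of the board, held up (x of deep_rim in the frame of board above 0.024 m and height (world z) of deep_base above 0.03 m and contact force between the fingers and deep above 0.5 N), for 0.05 s.
3. the deep bin is lowered onto the mat while still held (horizontal distance between deep_base and mat_top below 0.045 m and z of deep_base in the frame of mat_top below 0.008 m and contact force between the fingers and deep above 0.5 N), for 0.05 s.
At the end, for the whole second after the job is handed in: The deep bin stands released, still and upright (within 0.08 rad) on the mat, its underside's centre within 45 mm of the mat's centre and 4 mm of its top; the wheel lies in it (centre within 60 mm of that point); the shallow bin hangs where it was (rim within 15 mm) (horizontal distance between deep_base and mat_top below 0.045 m and z of deep_base in the frame of mat_top below 0.004 m and angle between deep_base's own z axis and vertical below 0.08 rad and linear speed of deep below 0.02 m/s and distance between wheel_center and deep_base below 0.06 m and distance of shallow_rim from where it was at the start of the episode below 0.015 m); the robot touches nothing.
It fails at once if the shallow bin is knocked off its studs or shifted by more than 40 mm (distance of shallow_rim from where it was at the start of the episode above 0.04 m).
It fails at once if the grinding wheel leaves the deep bin (distance between wheel_center and deep_base above 0.09 m).
It also fails if it takes over 48 s, if anything falls off the work surface, if the arm or the gripper's body presses on something with over 40 N, if the wrist force passes 120 N, or if a joint passes its speed limit or range.

## Robot

A 7-joint arm with a two-finger parallel gripper is mounted at the origin on the work surface. World frame = base frame: x ahead of the robot, y to its left, z up, the work surface at z = 0. Lengths are in m, angles in rad, forces in N, time in s.
With the tool pointing down it reaches from about 0.35 to 0.9 m from the base axis. Payload 19.9 kg.
Tool frame: the origin (TCP) lies on the centre line of the jaws, within the pads' length; the fingertips stand 11 mm ahead of it and the grasp point (between the pads) lies 8 mm behind it (bot.tips_ahead is the z of the fingertips in the tool frame, in m); z points along the fingers, y is the line along which they close (so a half turn about z gives the same grasp; the last joint's range is limited). The gripper opens to 94 mm and grips with 3 to 60 N. Pads are 16 mm wide; open, the fingers measure 119 mm over their backs; the gripper's body (75 mm by 177 mm) begins 78 mm behind the grasp point.
Start: joints at [-1.165, 0.417, -0.01, 1.614, 0.005, 1.111, -0.053], TCP at [0.271, 0.563, 0.192] pointing down, gripper open.
Joint ranges: [-2.81, 2.81], [-0.39, 2.02], [-1.27, 1.25], [0.06, 2.57], [-1.19, 4.33], [0.19, 2], [-2.82, 2.82]. Speed limits (rad/s): [1.89, 1.89, 2.39, 2.39, 3.01, 3.01, 3.01].

## Interface

Orientations are given as a rotation vector (axis times angle).
In Python, from rig import bot gives the robot as it stands.
- The arm moves only by the shell command python3 -m inch 'ROWS' [FORCE]. ROWS is text: rows parted by semicolons, each of 7 numbers parted by spaces: the shift along the tool's x, y, z in units of 40 cm (1.0 is 40 cm), then the turn, a rotation vector about the tool's x, y, z in units of pi/2 rad (1.0 is pi/2 rad), then the closure in counts, from 0 (fully open) to 255 (shut). In form: x y z rx ry rz fingers; .... A call has 1 to 10 rows; each row shifts and turns the commanded pose from where the row before left it, along the tool's axes as they then stand; what a row does not reach is not made up. A row lasts 1/10 s, in which the tool goes at most 50 mm and 8.59 degrees, less where a joint would pass 70% of its speed; a pose out of reach is approached as far as the arm can. A call with a number of a shift or a turn outside -1 to 1 is refused whole. A call with a gripper value outside its range is refused whole. The fingers move at their own pace and stop on an object; FORCE is the grip in N (left out, the last holds). Time passes only in rows, so rows that do not move let the fingers close. It gives the time, the measured TCP pose, the force, the opening and the grip force at its end, in the units of the state.
- bot.sense(): the state, without advancing time (a new reading comes with each control period).
- bot.read_camera(name): name is "scene" or "top" or "wrist"; returns the picture (384x512x3 uint8, red, green, blue); there is no depth.
- bot.camera_info(name): a dict with "K" (3x3 intrinsics, pixels), "dist_coeffs" ([k1, k2, p1, p2, k3] as OpenCV has them; the pictures are not rectified), "view" (4x4, takes a point from world to camera coordinates); the wrist camera has in their place "T_tool_cam" (4x4, takes a point from camera to tool coordinates, whose origin is the TCP and whose axes are the flange's). Camera axes: x right, y down, z forward; pixel columns grow to the right and rows downward; lengths in m; the calibration is good to about 2 mm. A picture is of the moment at which its call begins: read the wrist's pose just before it. camera_info takes no time and is no camera call.
- bot.sign_off(): hands the job in; it is judged then, once.
Trained networks look in the newest picture that a camera, given by its name, has taken for a name from the list of things; names that differ only in an ending like _2 or _b are one class to them, and where a whole thing is asked for, a point or a joint stands for the part that bears it (a point fixed in the world has none). Each returns a list of dicts, best first, with "p" (0 to 1); they miss things now and then, are a little off and sometimes report something else, mostly with a low value. They report only what shows in the picture. A call takes as long as a camera call. They do not tell look-alikes from the thing itself.
- bot.look_for(camera, thing): "location" ([column, row] in pixels, amid what is visible of it).
- bot.tip_of(camera, thing): "location" ([column, row] in pixels: a listed point, or the origin of a listed thing).
The state is a dict: "time_s": time; "qpos": joint angles; "joint_vel": joint speeds; "joint_torque": joint torques, N m; "tool_pos": TCP position; "tcp_rot": TCP orientation; "contact_force": force on the tool from outside, world axes, zero at the start; "moment": the same for the moment, N m; "width": finger opening in m; "gripper_force": force on a finger pad.
Only numpy, scipy, OpenCV 4.12 (cv2) and the standard library are available. Lean on these libraries where they do the work, as an engineer would, in place of code of your own. Each camera call takes 0.05 s, during which the arm holds its last target. There are 200 camera calls.

## Working session

There is one attempt and no reset: what is moved stays moved. The work goes in short steps, Python scripts to look and compute and a shell command to move; the robot and the scene stay as the last step left them, time stands still between calls to the robot, and variables do not carry over. Pictures are saved under pics/ and viewed, at most 10 in all, crops included, and the job is handed in when it is done.

```bash
mkdir -p pics; cat > h.py <<'E'
import numpy as np,cv2
from rig import bot
from scipy.spatial.transform import Rotation as R
def cam(n):
    c=bot.camera_info(n);K=np.array(c["K"]);d=np.array(c["dist_coeffs"])
    if n=="wrist":
        s=bot.sense();T=np.eye(4);T[:3,:3]=R.from_rotvec(s["tcp_rot"]).as_matrix();T[:3,3]=s["tool_pos"]
        V=np.linalg.inv(T@np.array(c["T_tool_cam"]))
    else: V=np.array(c["view"])
    return K,d,V
def ray(C,px):
    K,d,V=C;u=cv2.undistortPoints(np.array([[px]],float),K,d)[0,0]
    W=np.linalg.inv(V);r=W[:3,:3]@np.array([u[0],u[1],1]);return W[:3,3],r/np.linalg.norm(r)
def tri(rs):
    A=sum(np.eye(3)-np.outer(r,r) for o,r in rs);b=sum((np.eye(3)-np.outer(r,r))@o for o,r in rs)
    p=np.linalg.solve(A,b);return p,[np.linalg.norm((np.eye(3)-np.outer(r,r))@(p-o)) for o,r in rs]
def atz(C,px,z):
    o,r=ray(C,px);return o+r*(z-o[2])/r[2]
def proj(C,p):
    K,d,V=C;return cv2.projectPoints(np.array(p,float).reshape(-1,1,3),cv2.Rodrigues(V[:3,:3])[0],V[:3,3],K,d)[0][:,0]
def save(im,f,s=1):
    cv2.imwrite("pics/"+f,cv2.resize(im[:,:,::-1],None,fx=s,fy=s,interpolation=cv2.INTER_CUBIC))
E
python3 - <<'E'
from h import *
ims=[]
for n in("scene","top"):
    im=bot.read_camera(n);ims.append(im);save(im,n+".png",1.5)
    np.save(n+".npy",im)
    for t in("board","studs","deep_rim","deep_base","shallow_rim","wheel_center","mat_top"):
        print(n,t,[(np.round(k["location"],1).tolist(),round(k["p"],2)) for k in bot.tip_of(n,t)])
s=bot.sense();print(s["time_s"],s["tool_pos"],s["tcp_rot"],s["width"])
print(cam("scene")[2],cam("top")[2],bot.camera_info("wrist")["T_tool_cam"])
E
```

```text
scene board [([221.4, 251.5], 0.65)]
scene studs [([217.2, 199.3], 0.62)]
scene deep_rim [([252.6, 189.6], 0.73), ([228.3, 149.2], 0.72), ([408.7, 189.5], 0.59)]
scene deep_base [([393.8, 251.8], 0.96), ([245.2, 255.6], 0.65)]
scene shallow_rim [([178.8, 172.2], 0.65), ([213.6, 201.0], 0.52)]
scene wheel_center [([240.1, 248.5], 0.91), ([104.6, 250.0], 0.8)]
scene mat_top [([137.6, 202.1], 0.89)]
top board []
top studs [([264.3, 161.7], 0.66)]
top deep_rim [([229.5, 160.6], 0.74), ([138.6, 275.4], 0.71), ([301.4, 225.7], 0.57)]
top deep_base [([225.6, 158.9], 0.95), ([148.9, 260.3], 0.79), ([285.0, 225.7], 0.69)]
top shallow_rim [([299.6, 144.8], 0.67), ([361.8, 174.6], 0.27)]
top wheel_center [([335.4, 118.9], 0.7), ([232.6, 154.5], 0.65)]
top mat_top [([365.3, 175.1], 0.89)]
0.8 [0.2705932  0.56333855 0.19181502] [ 6.97483139e-01  3.06315390e+00 -2.00153072e-04] 0.09414798348456137
[[-5.86077312e-01  8.10255084e-01  2.87268765e-04  2.31389560e-01]
 [ 4.92103418e-01  3.56232050e-01 -7.94312881e-01 -8.14912393e-02]
 [-6.43698384e-01 -4.65387392e-01 -6.07508819e-01  1.62818995e+00]
 [ 0.00000000e+00  0.00000000e+00  0.00000000e+00  1.00000000e+00]] [[-0.00562667 -0.99995642 -0.00744957  0.01560871]
 [-0.98802183  0.00670805 -0.15416827  0.44238634]
 [ 0.15421153  0.00649288 -0.98801652  1.45319051]
 [ 0.          0.          0.          1.        ]] [[ 2.42626598e-04 -9.69870114e-01 -2.43622459e-01  7.04399362e-02]
 [ 9.99999441e-01 -1.54601152e-05  1.05745902e-03  9.07047902e-04]
 [-1.02936433e-03 -2.43622579e-01  9.69869568e-01 -1.93639192e-01]
 [ 0.00000000e+00  0.00000000e+00  0.00000000e+00  1.00000000e+00]]
```

View pics/scene.png

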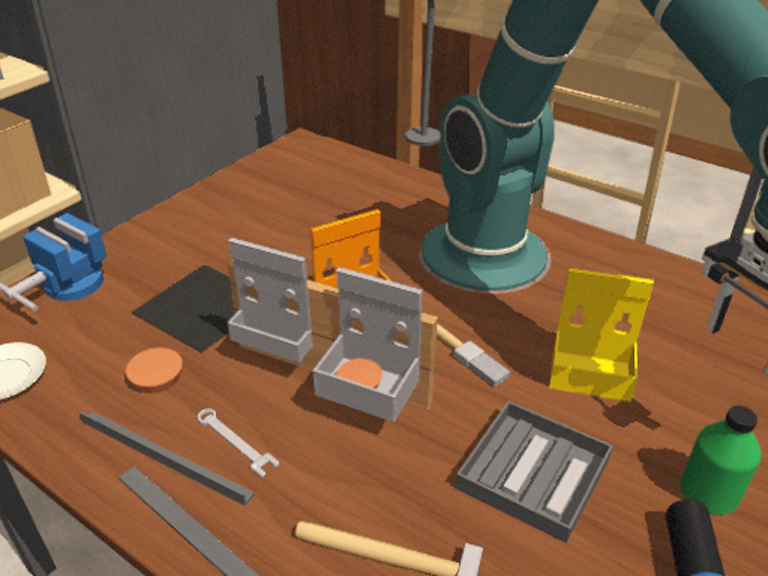

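View pics/top.png

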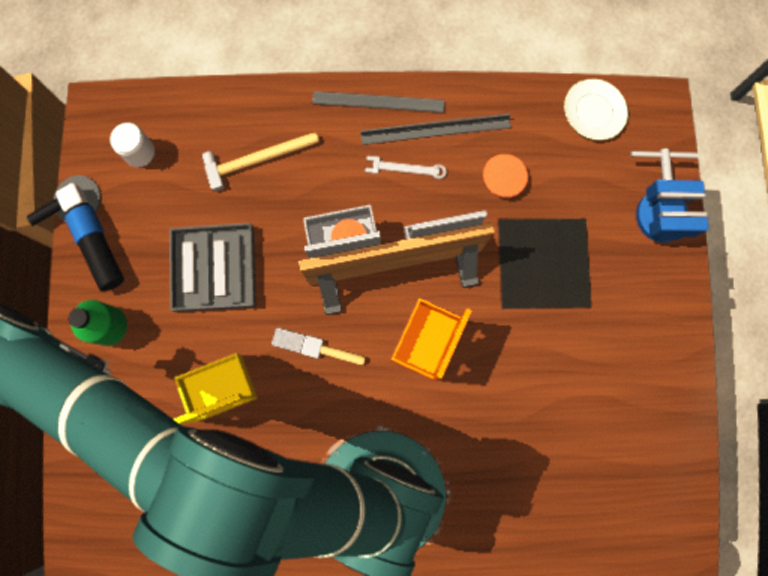

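The grey bin at scene (253,190), holding a small wheel at (240,248), is hanging and has the deep tray. The orange bin (228,149) and the yellow bin (409,190) are look-alikes standing on the bench, and the grey bin at (179,172) has the shallow tray. The large wheel at scene (105,250) lies loose. I'll confirm this in a crop.

```bash
python3 - <<'E'
from h import *
S,T=cam("scene"),cam("top")
for n,a,b in(("deep_rim",(252.6,189.6),(229.5,160.6)),("deep_base",(245.2,255.6),(225.6,158.9)),("shallow_rim",(178.8,172.2),(299.6,144.8)),("wheel",(240.1,248.5),(232.6,154.5)),("studs",(217.2,199.3),(264.3,161.7)),("mat",(137.6,202.1),(365.3,175.1))):
    p,e=tri([ray(S,a),ray(T,b)]);print(n,p.round(4),np.round(e,4))
im1=cv2.resize(np.load("scene.npy")[140:290,140:310],None,fx=3.5,fy=3.5,interpolation=cv2.INTER_CUBIC)
cv2.imwrite("pics/c1.png",im1[:,:,::-1])
im2=cv2.resize(np.load("top.npy")[125:215,190:400],None,fx=3.8,fy=3.8,interpolation=cv2.INTER_CUBIC)
cv2.imwrite("pics/c2.png",im2[:,:,::-1])
E
```

```text
deep_rim [0.4893 0.066  0.2413] [0.0034 0.0034]
deep_base [0.5341 0.0822 0.0747] [0.0013 0.0013]
shallow_rim [ 0.5324 -0.1271  0.2362] [0.0058 0.0058]
wheel [0.5402 0.0644 0.094 ] [0.0045 0.0045]
studs [ 0.5002 -0.0324  0.1748] [0.0027 0.0027]
mat [ 0.4878 -0.3654  0.0044] [0.0072 0.0072]
```

View pics/c1.png

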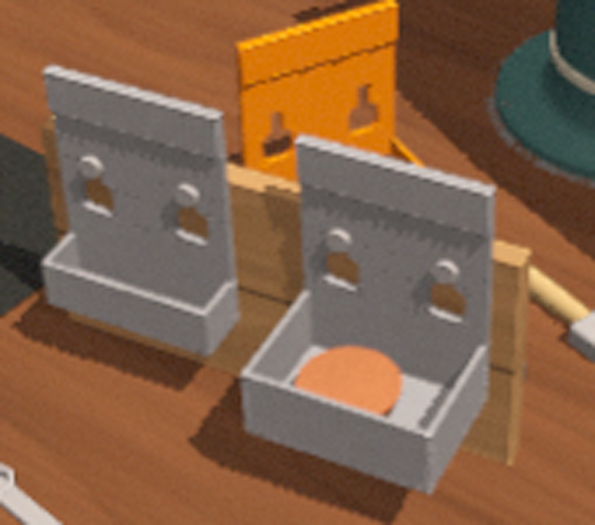

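View pics/c2.png

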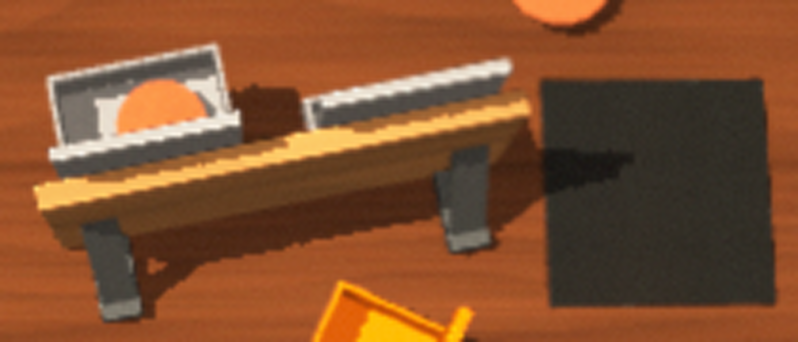

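Confirmed: the grey bin with the deep tray and the small wheel hangs on the robot's left (+y). The grey bin on the right is the shallow one and stays. In c1 the deep rim's top edge runs from (298,139) to (494,187). In c2 it runs from (50,155) to (240,117).

```bash
python3 - <<'E'
from h import *
S,T=cam("scene"),cam("top")
c1=lambda x,y:(x/3.5+140-.35,y/3.5+140-.35)
c2=lambda x,y:(x/3.8+190-.35,y/3.8+125-.35)
L=tri([ray(S,c1(494,190)),ray(T,c2(50,157))]);Rr=tri([ray(S,c1(300,141)),ray(T,c2(240,119))])
print("deep +y end",L,"-y end",Rr)
for a,b in((L[0],Rr[0]),): d=a-b;print("yaw",np.degrees(np.arctan2(-d[0],d[1])),np.linalg.norm(d),(a+b)/2)
L2=tri([ray(S,c1(222,115)),ray(T,c2(306,108))]);R2=tri([ray(S,c1(46,70)),ray(T,c2(512,65))])
d=L2[0]-R2[0];print("shallow",L2,R2,np.degrees(np.arctan2(-d[0],d[1])),np.linalg.norm(d))
print("board edge from top z=.19",a:=atz(T,c2(36,188),.19),b:=atz(T,c2(530,102),.19),np.degrees(np.arctan2(-(a-b)[0],(a-b)[1])))
m=[atz(T,c2(*q),.005) for q in((542,80),(763,80),(776,304),(550,304))];print("mat",np.round(m,3),np.mean(m,0))
s=bot.sense();print(R.from_rotvec(s["tcp_rot"]).as_matrix().round(3))
E
```

```text
deep +y end (array([0.47436889, 0.13632887, 0.25077939]), [np.float64(0.0006298303174870078), np.float64(0.0006298303174870193)]) -y end (array([ 5.01760957e-01, -3.74881751e-04,  2.47584397e-01]), [np.float64(0.0009093119911791222), np.float64(0.0009093119911791288)])
yaw 11.33061011587478 0.1394576986656924 [0.48806493 0.067977   0.24918189]
shallow (array([ 0.51186668, -0.0524059 ,  0.2522095 ]), [np.float64(0.004566323049299099), np.float64(0.004566323049299314)]) (array([ 0.54070704, -0.19880109,  0.24846412]), [np.float64(0.0011669293269498107), np.float64(0.001166929326949713)]) 11.144750721823625 0.1492559700259868
board edge from top z=.19 [0.46366023 0.15254226 0.19      ] [ 0.52774319 -0.22193685  0.19      ] 9.710713637857003
mat [[ 0.592 -0.265  0.005]
 [ 0.592 -0.462  0.005]
 [ 0.394 -0.463  0.005]
 [ 0.396 -0.265  0.005]] [ 0.49322857 -0.3637362   0.005     ]
[[-0.901  0.433  0.   ]
 [ 0.433  0.901 -0.   ]
 [-0.    -0.    -1.   ]]
```

```bash
python3 -m inch '0 0 -0.12 0 0 0.0854 0;0 0 -0.12 0 0 0.0854 0;0 0 -0.12 0 0 0.0854 0;0 0 0 0 0 0.0854 0;0 0 0 0 0 0.0854 0;0 0 0 0 0 0.0854 0;0 0 0 0 0 0.0854 0' && python3 -m inch '-0.11 0.025 0 0 0 0 0;-0.11 0.025 0 0 0 0 0;-0.11 0.025 0 0 0 0 0;-0.11 0.025 0 0 0 0 0;-0.11 0.025 0 0 0 0 0;-0.11 0.025 0 0 0 0 0;-0.11 0.025 0 0 0 0 0;-0.11 0.025 0 0 0 0 0;-0.11 0.025 0 0 0 0 0;-0.11 0.025 0 0 0 0 0'
python3 - <<'E'
from h import *
s=bot.sense();M=R.from_rotvec(s["tcp_rot"]).as_matrix();print(s["time_s"],s["qpos"],s["tool_pos"],M.round(3))
d=M.T@(np.array([.488,.068,s["tool_pos"][2]])-s["tool_pos"]);print("units to rim",d/.4)
E
```

```text
time_s: 1.5
tool_pos: [0.2706, 0.5634, 0.3359]
tcp_rot: [-2.015, -2.411, -0.0]
contact_force: [-1.0, 0.8, -0.2]
width: 0.0941
gripper_force: 0.0
time_s: 2.5
tool_pos: [0.4498, 0.1473, 0.3361]
tcp_rot: [2.008, 2.416, 0.001]
contact_force: [1.5, 0.8, -0.3]
width: 0.0939
gripper_force: 0.0
2.5 [-0.83641204  0.01900294  0.46566301  1.78471828 -0.00912218  1.33924091
 -0.18462703] [0.44976942 0.1472764  0.33614582] [[-0.183  0.983  0.   ]
 [ 0.983  0.183  0.001]
 [ 0.     0.001 -1.   ]]
units to rim [-2.12338616e-01  5.76787294e-02 -6.45702030e-05]
```

```bash
cat > w.py <<'E'
import sys,pickle
from h import *
n=sys.argv[1];C=cam("wrist");im=bot.read_camera("wrist");np.save(n+".npy",im);pickle.dump(C,open(n+".pkl","wb"))
for t in("deep_rim","deep_base","shallow_rim","wheel_center","studs"):
    print(t,[(np.round(k["location"],1).tolist(),round(k["p"],2)) for k in bot.tip_of("wrist",t)])
E
python3 w.py w1
python3 -m inch '-0.1 0.028 0 0 0 0 0;-0.1 0.028 0 0 0 0 0;0 0 0 0 0 0 0'
python3 w.py w2
python3 - <<'E'
import numpy as np,cv2
cv2.imwrite("pics/w12.png",cv2.resize(np.hstack([np.load("w1.npy"),np.load("w2.npy")])[:,:,::-1],None,fx=.78,fy=.78,interpolation=cv2.INTER_AREA))
E
```

```text
deep_rim [([282.1, 269.4], 0.92), ([115.9, 363.5], 0.71)]
deep_base [([303.7, 216.5], 0.8), ([165.4, 277.5], 0.59)]
shallow_rim []
wheel_center [([305.7, 229.8], 0.75)]
studs [([275.2, 319.4], 0.58)]
time_s: 3.1
tool_pos: [0.4873, 0.0711, 0.336]
tcp_rot: [2.012, 2.411, -0.001]
contact_force: [-0.5, 0.7, -0.3]
width: 0.0938
gripper_force: 0.0
deep_rim [([259.8, 190.2], 0.74)]
deep_base [([150.5, 235.0], 0.9), ([293.2, 161.3], 0.85)]
shallow_rim [([261.6, 363.2], 0.78), ([255.7, 260.4], 0.19)]
wheel_center [([331.7, 355.9], 0.86), ([292.3, 175.5], 0.65), ([255.8, 174.2], 0.49)]
studs [([256.4, 260.5], 0.77)]
```

View pics/w12.png

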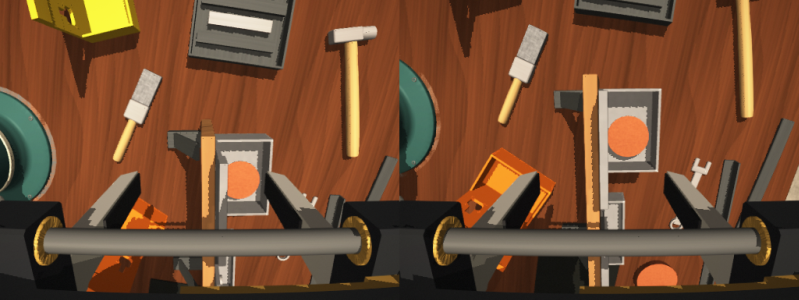

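In w2 the board runs straight down the picture (column ≈590), so the yaw matches. The deep rim is at ≈(260,190) in full-size pixels, between the fingers.

```bash
python3 - <<'E'
import pickle
from h import *
A,B=[pickle.load(open(f"w{i}.pkl","rb")) for i in(1,2)]
S,T=cam("scene"),cam("top")
rs=[ray(A,(282.1,269.4)),ray(B,(259.8,190.2))]
print(tri(rs),tri(rs+[ray(S,(252.6,189.6)),ray(T,(229.5,160.6))]))
print("studs",tri([ray(A,(275.2,319.4)),ray(B,(256.4,260.5))]))
print("base",tri([ray(A,(303.7,216.5)),ray(B,(293.2,161.3))]))
print("wheel",tri([ray(A,(305.7,229.8)),ray(B,(292.3,175.5))]))
s=bot.sense();M=R.from_rotvec(s["tcp_rot"]).as_matrix()
# edges of rim top in w2 crop
im=np.load("w2.npy");c=cv2.resize(im[90:300,200:350],None,fx=4,fy=2.8,interpolation=cv2.INTER_CUBIC)
cv2.imwrite("pics/w2c.png",c[:,:,::-1])
E
```

```text
(array([0.48851961, 0.07014364, 0.23220518]), [np.float64(0.00022879139249617667), np.float64(0.00022879139249614282)]) (array([0.48867762, 0.06890527, 0.2385162 ]), [np.float64(0.003978880133224168), np.float64(0.0027857889698009782), np.float64(0.0027155718161151585), np.float64(0.006380997735413628)])
studs (array([ 0.50331894, -0.02870628,  0.1747245 ]), [np.float64(0.0005391094612010452), np.float64(0.000539109461201076)])
base (array([0.53355095, 0.07998202, 0.0656072 ]), [np.float64(0.0025434433592879803), np.float64(0.0025434433592878853)])
wheel (array([0.53754871, 0.06145853, 0.07273526]), [np.float64(0.00035095653902615605), np.float64(0.00035095653902612764)])
```

View pics/w2c.png

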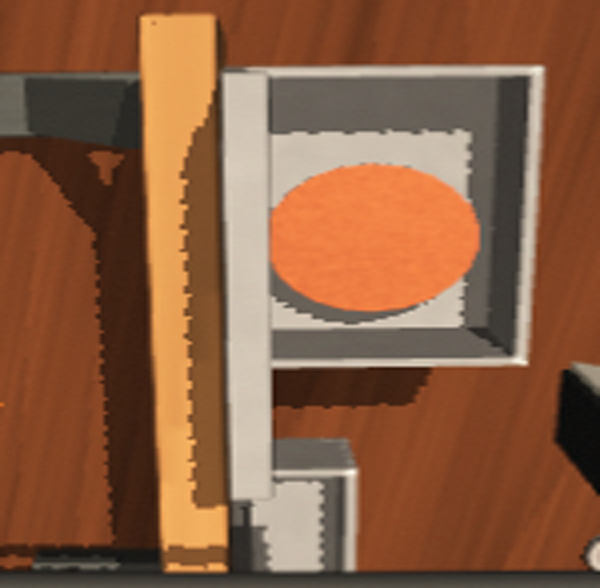

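The crop shows the deep rim's top face as the light strip from (222–270, 72) to (230–271, 498), just ahead of the board's top, with the wheel in the deep tray.

```bash
python3 - <<'E'
import pickle
from h import *
B=pickle.load(open("w2.pkl","rb"))
P=lambda x,y,z:atz(B,(x/4+200-.4,y/2.8+90-.3),z)
a,b=P(246,72,.251),P(250.5,498,.251);d=a-b
print(a,b,np.linalg.norm(d),"yaw",np.degrees(np.arctan2(-d[0],d[1])),(a+b)/2)
a2,b2=P(141,15,.19),P(162,570,.19);d=a2-b2;print("board yaw",np.degrees(np.arctan2(-d[0],d[1])))
a2,b2=P(217,15,.19),P(228,570,.19);d=a2-b2;print("board yaw",np.degrees(np.arctan2(-d[0],d[1])),a2)
s=bot.sense();M=R.from_rotvec(s["tcp_rot"]).as_matrix();c=(a+b)/2;c[2]=.228
print(s["tool_pos"],M.round(3),"units",M.T@(c-s["tool_pos"])/.4)
E
```

```text
[0.47737218 0.13825917 0.251     ] [0.50355954 0.00149661 0.251     ] 0.1392471738920523 yaw 10.839814268897692 [0.49046586 0.06987789 0.251     ]
board yaw 10.850266345299168
board yaw 10.919940360171571 [0.46706744 0.15601147 0.19      ]
[0.48573032 0.07587297 0.33582273] [[-0.185  0.983 -0.   ]
 [ 0.983  0.185  0.   ]
 [ 0.    -0.    -1.   ]] units [-0.0169533   0.00889216  0.26955367]
```

```bash
python3 -m inch '-0.017 0.009 0.08 0 0 0 0;0 0 0.1 0 0 0 0;0 0 0.06 0 0 0 0;0 0 0.03 0 0 0 0;0 0 0 0 0 0 0;0 0 0 0 0 0 0' && python3 -m inch '0 0 0 0 0 0 255;0 0 0 0 0 0 255;0 0 0 0 0 0 255;0 0 0 0 0 0 255;0 0 0 0 0 0 255;0 0 0 0 0 0 255' 50
python3 -c "
from h import *
s=bot.sense();print(s)"
```

```text
time_s: 4.0
tool_pos: [0.4914, 0.0689, 0.2289]
tcp_rot: [2.007, 2.416, 0.001]
contact_force: [0.4, 0.5, 0.1]
width: 0.0943
gripper_force: 0.0
time_s: 4.6
tool_pos: [0.4909, 0.0685, 0.2279]
tcp_rot: [2.008, 2.416, -0.0]
contact_force: [0.6, 0.2, -0.4]
width: 0.0494
gripper_force: 0.0
{'time_s': 4.6, 'qpos': array([-0.70399424,  0.16124124,  0.56310426,  1.90070141, -0.09594868,
        1.10606399,  0.08026235]), 'joint_vel': array([ 6.19704573e-04,  1.41902214e-03,  5.46271381e-05, -1.81910906e-04,
       -5.17717398e-04, -1.93124814e-03, -1.50176913e-03]), 'joint_torque': array([-3.60559330e-03, -5.09090531e+01,  4.14239913e+00, -4.23634815e+01,
       -4.57074190e-02,  2.62156053e-02, -1.12918053e-03]), 'tool_pos': array([0.49085119, 0.06849577, 0.22791381]), 'tcp_rot': array([ 2.00803280e+00,  2.41602009e+00, -6.88740140e-05]), 'contact_force': array([ 0.59556183,  0.23151893, -0.35508357]), 'moment': array([-0.06590732,  0.02406961,  0.01897056]), 'gripper_force': 0.0, 'width': 0.049402507612909013}
```

Still closing.

```bash
python3 -m inch '0 0 0 0 0 0 255;0 0 0 0 0 0 255;0 0 0 0 0 0 255;0 0 0 0 0 0 255;0 0 0 0 0 0 255;0 0 0 0 0 0 255;0 0 0 0 0 0 255'
```

```text
time_s: 5.3
tool_pos: [0.4909, 0.0685, 0.2279]
tcp_rot: [2.008, 2.416, 0.0]
contact_force: [-0.0, 0.4, -1.3]
width: 0.0095
gripper_force: 50.0
```

```bash
python3 -m inch '0 0 -0.01 0 0 0 255;0 0 -0.015 0 0 0 255;0 0 -0.02 0 0 0 255;0 0 -0.02 0 0 0 255;0 0 -0.01 0 0 0 255;0 0 0 0 0 0 255;0 0 0 0 0 0 255'
python3 - <<'E'
from h import *
im=bot.read_camera("scene");save(im[130:290,140:310],"lift.png",3.5)
print(bot.sense()["moment"])
E
```

```text
time_s: 6.0
tool_pos: [0.4908, 0.0685, 0.2578]
tcp_rot: [2.008, 2.416, -0.0]
contact_force: [-0.2, -0.2, -5.0]
width: 0.0094
gripper_force: 50.0
[ 0.01253058 -0.018593    0.02605266]
```

View pics/lift.png

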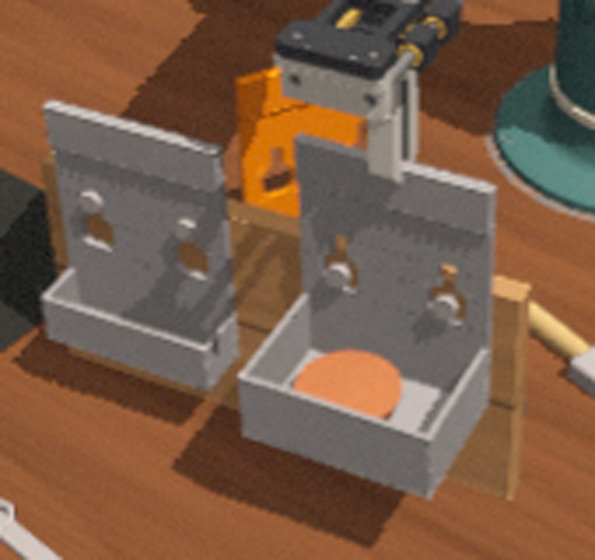

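The stud heads stand in the wide ends at (340,275) and (446,303). I'll draw the bin off along tool y.

```bash
python3 -m inch '0 0.015 0 0 0 0 255;0 0.025 0 0 0 0 255;0 0.03 0 0 0 0 255;0 0.035 0 0 0 0 255;0 0.035 0 0 0 0 255;0 0.035 0 0 0 0 255;0 0.035 0 0 0 0 255;0 0.025 0 0 0 0 255;0 0.015 0 0 0 0 255;0 0 0 0 0 0 255'
python3 - <<'E'
from h import *
im=bot.read_camera("top");save(im[100:240,170:420],"off.png",3)
E
```

```text
time_s: 7.05
tool_pos: [0.5897, 0.0868, 0.2574]
tcp_rot: [2.008, 2.416, -0.001]
contact_force: [-0.2, 0.1, -3.3]
width: 0.0093
gripper_force: 50.0
```

View pics/off.png

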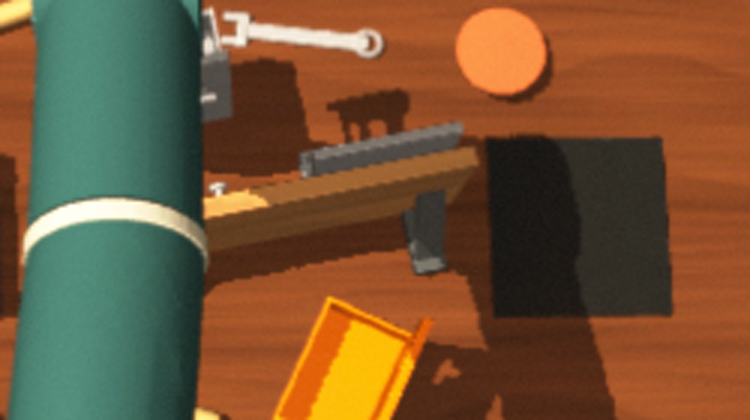

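The bin is clear of the board: a bare stud shows at (218,190), and the shallow bin is still hanging. Next I carry it past the shallow bin.

```bash
python3 -m inch '-0.025 0 0 0 0 0 255;-0.05 0 0 0 0 0 255;-0.07 0 0 0 0 0 255;-0.08 0 0 0 0 0 255;-0.08 0 0 0 0 0 255;-0.08 0 0 0 0 0 255;-0.08 0 0 0 0 0 255;-0.08 0 0 0 0 0 255;-0.08 0 0 0 0 0 255;-0.08 0 0 0 0 0 255' && python3 -m inch '-0.08 0 0 0 0 0 255;-0.08 0 0 0 0 0 255;-0.08 0 0 0 0 0 255;-0.06 0 0 0 0 0 255;-0.04 0 0 0 0 0 255;-0.02 0 0 0 0 0 255;0 0 0 0 0 0 255'
python3 - <<'E'
from h import *
s=bot.sense();M=R.from_rotvec(s["tcp_rot"]).as_matrix();print(s["qpos"],M.round(3))
print("units",M.T@(np.array([.446,-.373,.172])-s["tool_pos"])/.4)
E
```

```text
time_s: 8.1
tool_pos: [0.6403, -0.1925, 0.2583]
tcp_rot: [2.008, 2.416, 0.0]
contact_force: [-0.6, 0.2, -3.0]
width: 0.0092
gripper_force: 50.0
time_s: 8.8
tool_pos: [0.6664, -0.3333, 0.2578]
tcp_rot: [2.01, 2.415, -0.001]
contact_force: [0.1, -1.0, -3.9]
width: 0.0094
gripper_force: 50.0
[ 0.08179485  0.66584192  0.60930204  1.19140833 -0.3669473   1.39052491
  0.83503497] [[-0.181  0.983 -0.   ]
 [ 0.983  0.181 -0.   ]
 [-0.    -0.    -1.   ]]
units [ 0.00250066 -0.55979173  0.21476715]
```

```bash
python3 -m inch '0 -0.025 0 0 0 0 255;0 -0.05 0 0 0 0 255;0 -0.07 0 0 0 0 255;0 -0.08 0 0 0 0 255;0 -0.08 0 0 0 0 255;0 -0.08 0 0 0 0 255;0 -0.08 0 0 0 0 255;0 -0.05 0 0 0 0 255;0 -0.03 0 0 0 0 255;0 -0.015 0 0 0 0 255' && python3 -m inch '0 0 0.02 0 0 0 255;0 0 0.04 0 0 0 255;0 0 0.05 0 0 0 255;0 0 0.03 0 0 0 255;0 0 0.015 0 0 0 255;0 0 0 0 0 0 255;0 0 0 0 0 0 255'
python3 - <<'E'
from h import *
im=bot.read_camera("scene")
im2=bot.read_camera("top")
for n in("scene","top"):
  for t in("deep_base","mat_top","wheel_center","shallow_rim"):
    print(n,t,[(np.round(k["location"],1).tolist(),round(k["p"],2)) for k in bot.tip_of(n,t)])
a=cv2.resize(im[100:260,70:250],(400,356));b=cv2.resize(im2[100:260,230:410],(400,356));save(np.hstack([a,b]),"mat.png")
E
```

```text
time_s: 9.8
tool_pos: [0.4462, -0.3725, 0.2583]
tcp_rot: [2.007, 2.416, 0.002]
contact_force: [0.8, 0.6, -4.0]
width: 0.0094
gripper_force: 50.0
time_s: 10.5
tool_pos: [0.4472, -0.3732, 0.1964]
tcp_rot: [2.008, 2.416, -0.0]
contact_force: [0.2, -0.7, -4.2]
width: 0.0098
gripper_force: 50.0
scene deep_base [([393.5, 252.0], 0.69), ([132.7, 194.2], 0.67), ([239.8, 206.4], 0.6)]
scene mat_top [([136.5, 203.5], 0.86)]
scene wheel_center [([103.3, 248.5], 0.67), ([131.1, 187.6], 0.55)]
scene shallow_rim [([177.0, 168.9], 0.67)]
top deep_base [([363.0, 176.9], 0.94), ([146.9, 255.9], 0.6), ([286.0, 228.4], 0.58)]
top mat_top []
top wheel_center [([372.0, 170.8], 0.53)]
top shallow_rim [([298.4, 147.9], 0.7)]
```

View pics/mat.png

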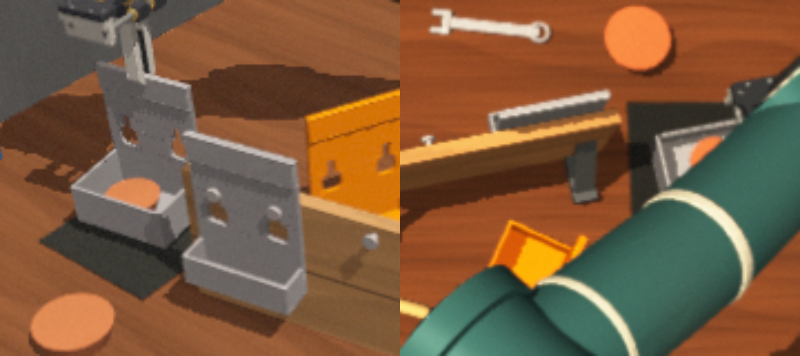

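The bin hangs over the mat with the wheel inside, its underside about 24 mm above the mat. Now I creep down.

```bash
python3 -m inch '0 0 0.02 0 0 0 255;0 0 0.02 0 0 0 255;0 0 0.01 0 0 0 255;0 0 0.005 0 0 0 255;0 0 0.0025 0 0 0 255;0 0 0 0 0 0 255;0 0 0 0 0 0 255'
```

```text
time_s: 11.7
tool_pos: [0.446, -0.3734, 0.1737]
tcp_rot: [-2.009, -2.415, 0.0]
contact_force: [-10.6, 5.2, 16.7]
width: 0.0094
gripper_force: 50.1
```

```bash
python3 -m inch '0 0 0.002 0 0 0 255;0 0 0 0 0 0 255' 20; python3 -c "
from h import *
print(bot.sense()['moment'])"
```

```text
time_s: 11.9
tool_pos: [0.4458, -0.3737, 0.1731]
tcp_rot: [-2.009, -2.415, 0.001]
contact_force: [-12.6, 6.1, 20.4]
width: 0.0099
gripper_force: 20.1
[1.18692084 3.19662309 0.03858509]
```

It is seated, since the force grows with hardly any travel. Release and retreat straight up.

```bash
python3 -m inch '0 0 0 0 0 0 200;0 0 0 0 0 0 150;0 0 0 0 0 0 100;0 0 0 0 0 0 100;0 0 0 0 0 0 100;0 0 0 0 0 0 100;0 0 0 0 0 0 100;0 0 0 0 0 0 100' && python3 -m inch '0 0 -0.03 0 0 0 100;0 0 -0.06 0 0 0 100;0 0 -0.1 0 0 0 100;0 0 -0.1 0 0 0 100;0 0 -0.1 0 0 0 100;0 0 0 0 0 0 100;0 0 0 0 0 0 100;0 0 0 0 0 0 100'
python3 - <<'E'
from h import *
im=bot.read_camera("scene");im2=bot.read_camera("top")
S,T=cam("scene"),cam("top")
for t in("deep_base","wheel_center","shallow_rim","deep_rim"):
    print(t,[[(np.round(k["location"],1).tolist(),round(k["p"],2)) for k in bot.tip_of(n,t)] for n in("scene","top")])
a=cv2.resize(im[100:260,70:250],(400,356));b=cv2.resize(im2[100:260,230:410],(400,356));save(np.hstack([a,b]),"done.png")
E
```

```text
time_s: 12.7
tool_pos: [0.4469, -0.373, 0.1721]
tcp_rot: [2.008, 2.416, -0.0]
contact_force: [0.4, -0.3, -0.2]
width: 0.0571
gripper_force: 0.0
time_s: 13.5
tool_pos: [0.4466, -0.3727, 0.3276]
tcp_rot: [-2.007, -2.415, 0.0]
contact_force: [-0.1, 0.1, -0.2]
width: 0.0575
gripper_force: 0.0
deep_base [[([134.3, 200.2], 0.9), ([240.5, 208.7], 0.87), ([393.4, 253.5], 0.57)], [([286.0, 226.5], 0.82), ([147.0, 257.5], 0.62)]]
wheel_center [[([103.7, 249.0], 0.77), ([130.0, 195.8], 0.62)], [([336.5, 120.2], 0.88), ([368.7, 172.1], 0.49)]]
shallow_rim [[([174.6, 171.4], 0.58)], [([301.8, 146.5], 0.86)]]
deep_rim [[([230.1, 148.2], 0.74), ([407.4, 188.3], 0.72), ([136.1, 145.0], 0.58)], [([299.0, 228.2], 0.7), ([138.5, 273.9], 0.61)]]
```

View pics/done.png

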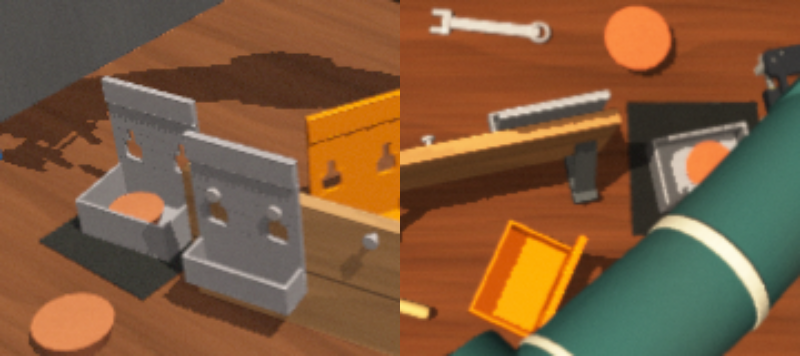

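The bin stands upright and released on the mat with the wheel in it. Its base is at scene (134,200), against (137,202) for the mat centre, and the shallow bin is unmoved.

```bash
python3 -c "
from rig import bot
print(bot.sign_off())"
```

```text
the job is handed in; nothing more can be done
None
```

The deep bin is off its studs and stands upright and released near the middle of the mat with the wheel still in it; the shallow bin still hangs, and the job was handed in at about 14 s (sign-off returned no verdict).

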